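Pack up a carved frieze level on two bench rests

ROBOT

A 6-joint arm with a two-finger parallel gripper is mounted at the origin on the work surface. World frame = base frame: x ahead of the robot, y to its left, z up, the work surface at z = 0. Lengths are in m, angles in rad, forces in N, time in s.
With the tool pointing down it reaches from about 0.275 to 0.85 m from the base axis. Payload 5.2 kg.
Tool frame: the origin (TCP) lies midway between the tips of the shut fingers; the grasp point (between the pads) lies 19 mm behind it; z points along the fingers, y is the line along which they close (so a half turn about z gives the same grasp; the last joint's range is limited). The gripper opens to 85 mm and grips with 20 to 120 N. Pads are 22 mm wide; open, the fingers measure 114 mm over their backs; the gripper's body (76 mm by 85 mm) begins 54 mm behind the grasp point. The pads swing forward as they close: fully open they stand 13 mm farther back than shut.
Start: joints at [0.952, 0.259, 1.535, -0, 1.348, -0.203], TCP at [0.222, 0.503, 0.231] pointing down, gripper open.
Joint ranges: [-3.14, 3.14], [-0.91, 2.08], [0.19, 2.58], [-1.22, 4.36], [0.22, 2.71], [-3.12, 3.12]. Speed limits (rad/s): [2.57, 2.57, 3.14, 3.14, 3.14, 3.14].

INTERFACE

Orientations are given as a rotation vector (axis times angle).
In Python, from bench import sensors, imaging, robot gives the robot as it stands.
- The arm moves only by the tool drive_tool, never from a script. Its argument "deltas" is a list that holds one entry, the list of rows, each a list of 5 numbers: the opening, from -1 (shut) to 1 (fully open), so that 0 is half open, then the shift along the tool's x, y, z each as a share of 5 cm, from -1 to 1, then the turn about the tool's z as a share of 180 degrees, from -1 to 1. A call has 1 to 10 rows; each row shifts and turns the commanded pose from where the row before left it, along the tool's axes as they then stand; what a row does not reach is not made up. A row lasts 1/10 s, in which the tool goes at most 50 mm and 8.59 degrees, less where a joint would pass 70% of its speed; a pose out of reach is approached as far as the arm can. A call with a number of a shift or a turn outside -1 to 1 is refused whole. A call with a gripper value outside its range is refused whole. The fingers move at their own pace and stop on an object; the grip force is fixed at half the most. Time passes only in rows, so rows that do not move let the fingers close. It gives the time, the measured TCP pose, the force, the opening and the grip force at its end, in the units of the state.
- sensors.read_state(): the state, without advancing time (a new reading comes with each control period).
- imaging.grab_frame(name): name is "side" or "top" or "wrist"; returns the picture (420x560x3 uint8, red, green, blue); there is no depth.
- imaging.camera_params(name): a dict with "fx", "fy", "cx", "cy" (pixels), "R" (3x3) and "t" (3): a world point X has camera coordinates R X + t. Camera axes: x right, y down, z forward; pixel columns grow to the right and rows downward; lengths in m; the calibration is good to about 2 mm. A picture is of the moment at which its call begins: read the wrist's pose just before it. camera_params takes no time and is no camera call; for the wrist camera it gives the pose at the moment of the call.
- robot.sign_off(): hands the job in; it is judged then, once.
The state is a dict: "clock": time; "joint_pos": joint angles; "joint_velocities": joint speeds; "joint_torque": joint torques, N m; "position": TCP position; "orientation": TCP orientation; "wrist_force": force on the tool from outside, world axes, zero at the start; "moment": the same for the moment, N m; "gripper_width": finger opening in m; "grasp_force": force on a finger pad.
Only numpy, scipy, OpenCV 4.12 (cv2) and the standard library are available. Lean on these libraries where they do the work, as an engineer would, in place of code of your own. Each camera call takes 0.05 s, during which the arm holds its last target. There are 200 camera calls.

TASK

Two bench rests differ in height: pick the packing plates that together make up the difference exactly and stack them on the low rest, the longer first, each centred and lengthwise in line with the rest. Then lay the carved frieze, carving up, level and centred across the packing and the high rest, over the middle of both rests, and finally stand the iron weight on it over the middle of the packed rest. Lower frieze and weight gently without dropping them, and do not disturb the little carved owl.

Things in the scene. Friction and masses are not known exactly. Their poses are not given: they have to be found in the camera images.
- low_rest: The low bench rest, fixed: dark wood block with a cork top, 130 x 80 mm in plan (130 along its x), 30 mm high. Origin at the centre of its underside, z up. 196 to 265 mm from the high rest, centre to centre, to its left or right.
- high_rest: The high bench rest, fixed: the same block 130 x 80 mm in plan (130 along its x), 68 mm high. Origin at the centre of its underside, z up.
- plate_a: Loose dark hardwood packing plate, a plain rectangular slab 120 long, 60 wide, 12 thick (mm). Origin at the centre of its underside, z up, x along its length, y across its width. Lies flat.
- plate_b: Loose dark hardwood packing plate, a plain rectangular slab 100 long, 56 wide, 20 thick (mm). Origin at the centre of its underside, z up, x along its length, y across its width. Lies flat.
- plate_c: Loose dark hardwood packing plate, a plain rectangular slab 80 long, 52 wide, 26 thick (mm). Origin at the centre of its underside, z up, x along its length, y across its width. Lies flat.
- plate_d: Loose dark hardwood packing plate, a plain rectangular slab 60 long, 50 wide, 44 thick (mm). Origin at the centre of its underside, z up, x along its length, y across its width. Lies flat.
- frieze: The carved frieze, a loose straight board of brown wood 320 mm long (its x), 60 wide (its y), 18 thick, about 0.2 kg; the middle 120 mm of the upper face carries low relief up to 9 mm high, kept clear of the long edges; both 100 mm ends are plain and flat. Origin at the centre of its underside, z up through the carving. Symmetrical enough that either end may go on either rest.
- weight: Dark iron weight, about 0.5 kg: a disc 52 mm in diameter and 28 high, a neck, and on it a knob 28 mm in diameter reaching from 34 to 64 mm above the underside, by which it is held. Origin at the centre of its underside, z up.
- owl: Small finished wooden owl standing upright among the plates, 40 mm across, 79 mm high, light; not to be disturbed. Origin at the centre of its underside.
There are look-alikes about, which are no part of the job. What is shaped like the plate_a but pink is not meant.

How it is judged:
On the way, in this order (a step that is already met when the one before it is completed fails the run):
1. the longer of the right plates lies on the low rest (horizontal distance between plate_a and low_rest below 0.015 m and angle between the x axis of plate_a and the x axis of low_rest, either way round below 0.2 rad and z of plate_a in the frame of low_rest between 0.027 and 0.033 m and angle between plate_a's own z axis and vertical below 0.04 rad), for 0.2 s.
2. the shorter one lies on it (all of step 1 and horizontal distance between plate_c and low_rest below 0.018 m and angle between the x axis of plate_c and the x axis of low_rest, either way round below 0.2 rad and z of plate_c in the frame of low_rest between 0.039 and 0.045 m and angle between plate_c's own z axis and vertical below 0.04 rad), for 0.2 s.
3. the frieze lies level across the packing and the high rest (all of step 2 and angle between frieze's own z axis and vertical below 0.016 rad and contact force between frieze and high_rest above 0.1 N and contact force between frieze and plate_c above 0.1 N and y of low_rest in the frame of frieze between -0.018 and 0.018 m and y of high_rest in the frame of frieze between -0.018 and 0.018 m and horizontal distance between frieze and low_rest below 0.15 m and horizontal distance between frieze and high_rest below 0.15 m), for 0.2 s.
4. the weight stands on the frieze over the packing (all of step 3 and horizontal distance between weight and low_rest below 0.018 m and angle between weight's own z axis and vertical below 0.04 rad and contact force between weight and frieze above 1 N), for 0.2 s.
At the end, for the whole second after the job is handed in: 12 mm plate on low rest (15 mm, 0.2 rad), 26 mm plate on it (18 mm, 0.2 rad); frieze on that and the high rest, carving up, level to 0.016 rad, centre line within 18 mm of both rests' centres, middle within 150 mm of each; weight upright on it within 18 mm of low rest's centre; all released, still (all of step 4 and contact force between the fingers and plate_a below 0.05 N and contact force between the fingers and plate_c below 0.05 N and contact force between the fingers and frieze below 0.05 N and contact force between the fingers and weight below 0.05 N and linear speed of each of plate_a, plate_c, frieze, weight below 0.02 m/s); the robot touches nothing.
It fails at once if the owl is moved more than 25 mm or tipped (distance of owl from where it was at the start of the episode above 0.025 m or angle between owl's own z axis and vertical above 0.4 rad).
It fails at once if the frieze is dropped (falls free faster than 0.6 m/s) (linear speed of frieze above 0.6 m/s and contact force between the fingers and frieze below 0.05 N and contact force between frieze and anything else below 0.05 N).
It fails at once if the weight is dropped (falls free faster than 0.6 m/s) (linear speed of weight above 0.6 m/s and contact force between the fingers and weight below 0.05 N and contact force between weight and anything else below 0.05 N).
It also fails if it takes over 102 s, if anything falls off the work surface, if the arm or the gripper's body presses on something with over 40 N, if the wrist force passes 120 N, or if a joint passes its speed limit or range.

## Working session

There is one attempt and no reset: what is moved stays moved. The work goes in short steps, Python scripts to look and compute and a tool call to move; the robot and the scene stay as the last step left them, time stands still between calls to the robot, and variables do not carry over. Pictures are saved under pics/ and viewed, at most 17 in all, crops included, and the job is handed in when it is done.

Besides the shell and the picture viewer there is one more tool, called as a command line: name --argument value ..., lists and objects as JSON in quotes. drive_tool: Moves the arm, as the interface text tells. Its arguments: {"type":"object","properties":{"deltas":{"type":"array","items":{"type":"array","items":{"type":"array","items":{"type":"number"}}}}},"required":["deltas"]}

```bash
ls; mkdir -p pics; python3 - <<'E'
from bench import sensors, imaging, robot
import cv2,numpy as np
s=sensors.read_state();print(s)
for n in("top","side","wrist"):
    p=imaging.camera_params(n);print(n,p["fx"],p["cx"],p["cy"],np.round(p["R"],3).tolist(),np.round(p["t"],3))
    cv2.imwrite(f"pics/{n}0.png",cv2.cvtColor(imaging.grab_frame(n),cv2.COLOR_RGB2BGR))
E
```

```text
pics
{'clock': 0.0, 'joint_pos': array([ 9.52178948e-01,  2.59339088e-01,  1.53607163e+00, -4.19507106e-06,
        1.34799057e+00, -2.02807930e-01]), 'joint_velocities': array([ 0.00030814, -0.00079274,  0.000544  , -0.0008632 , -0.00076301,
        0.00018714]), 'joint_torque': array([-1.09801796e-03, -4.46018386e+01, -2.90578991e+01, -4.84972552e-04,
        1.16109572e-02,  1.24686727e-05]), 'position': array([0.22183878, 0.50271031, 0.23048139]), 'orientation': array([-6.48306834e-01, -3.07323652e+00,  2.60669748e-03]), 'wrist_force': array([-0.00997944, -0.41498305,  0.14126067]), 'moment': array([0.01071179, 0.02489892, 0.0162573 ]), 'grasp_force': 0.0, 'gripper_width': 0.08524102506779949}
top 487.87800146374855 284.8357769332117 215.1235314157101 [[0.004, -1.0, -0.0], [-0.993, -0.004, -0.119], [0.119, 0.001, -0.993]] [-0.057  0.453  1.275]
side 513.4401740807488 269.7067201129927 207.690073175309 [[0.948, -0.319, 0.002], [-0.201, -0.604, -0.771], [0.247, 0.73, -0.637]] [-0.428  0.092  1.076]
wrist 325.15744817251397 275.5143486038449 216.13575786221838 [[0.403, 0.915, -0.001], [0.874, -0.384, 0.297], [0.272, -0.12, -0.955]] [-0.55  -0.039  0.379]
```

View pics/top0.png

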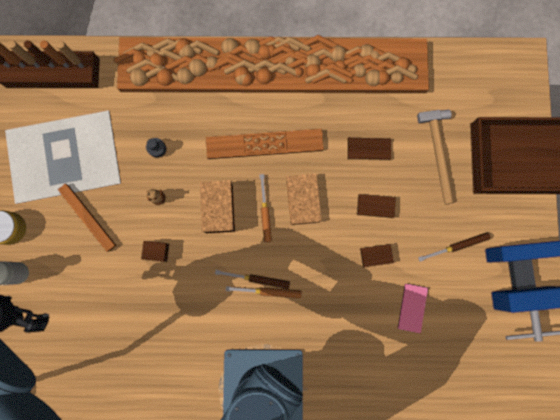

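View pics/side0.png

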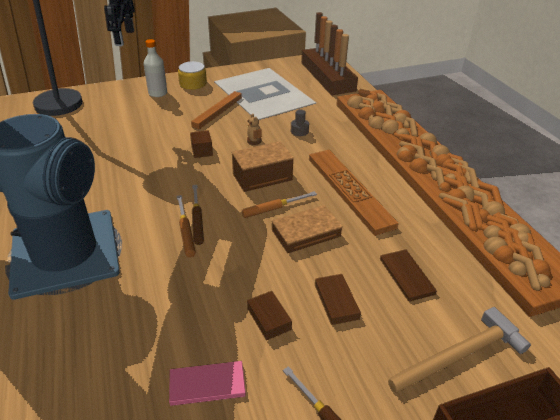

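Top view: the low rest should be at (303,199) and the high rest at (217,206). The side view confirms which is taller.
- **Plates (dark slabs):** (369,149) is about 44 px long, so plate_a. (377,205) is about 38 px, plate_b. (377,255) is about 31 px, plate_c. (155,251) is plate_d.
- **Other things:** pink decoy at (413,308), frieze at (264,144), weight at (156,148), owl at (156,197).
- **Other look-alikes:** the wooden strip at (87,217), which could pass for the frieze, and the tray at (515,155).

The difference is 38 = 12 + 26, so I need plates a and c.

```bash
cat > h.py <<'E'
from bench import sensors, imaging, robot
import cv2,numpy as np
from scipy.spatial.transform import Rotation as Ro
def grab(n,save=None):
    p=imaging.camera_params(n); im=cv2.cvtColor(imaging.grab_frame(n),cv2.COLOR_RGB2BGR)
    if save: cv2.imwrite(f"pics/{save}.png",im)
    return im,p
def ray(p,uv,z):
    """pixels -> world points on plane z"""
    uv=np.atleast_2d(uv).astype(float); R=np.array(p["R"]);t=np.array(p["t"])
    d=np.c_[(uv[:,0]-p["cx"])/p["fx"],(uv[:,1]-p["cy"])/p["fy"],np.ones(len(uv))]@R
    c=-R.T@t; return c+d*((z-c[2])/d[:,2])[:,None]
def proj(p,X):
    c=np.atleast_2d(X)@np.array(p["R"]).T+np.array(p["t"])
    return np.c_[c[:,0]/c[:,2]*p["fx"]+p["cx"],c[:,1]/c[:,2]*p["fy"]+p["cy"]]
def rect(p,mask,z,near):
    """rotated rectangle of the contour nearest to a pixel, on plane z: centre, sides(mm), long axis angle(deg)"""
    mask=cv2.morphologyEx(mask,cv2.MORPH_CLOSE,np.ones((3,3)))
    cs=[c for c in cv2.findContours(mask,0,2)[0] if cv2.contourArea(c)>60]
    c=min(cs,key=lambda c:-cv2.pointPolygonTest(c,tuple(map(float,near)),True))
    P=ray(p,c.reshape(-1,2),z)[:,:2]
    (x,y),(w,h),a=cv2.minAreaRect((P*1000).astype(np.float32))
    if h>w: w,h,a=h,w,a+90
    return np.round([x,y,w,h,(a+90)%180-90],1), c
def go(x,y,z,yaw=None):
    """print shift in tool units from now; yaw=world angle(deg) of tool y (mod 180)"""
    s=sensors.read_state(); R=Ro.from_rotvec(s["orientation"]).as_matrix()
    d=R.T@(np.array([x,y,z])-s["position"])/0.05
    ya=np.degrees(np.arctan2(R[1,1],R[0,1]))
    out=f"pos {np.round(s['position'],4)} yawY {ya:.1f} j6 {s['joint_pos'][5]:.2f} t {s['clock']:.1f} shift {np.round(d,3)}"
    if yaw is not None:
        dy=(yaw-ya+90)%180-90; out+=f" turn(after shift) {-dy/180:.4f} = {-dy:.1f}deg"
    print(out)
E
python3 - <<'E'
from h import *
im,p=grab("top")
hsv=cv2.cvtColor(im,cv2.COLOR_BGR2HSV)
for n,u in dict(a=(369,149),b=(377,205),c=(377,255),d=(155,251),fr=(230,145),low=(303,199),high=(217,206),wt=(156,148),wood=(330,120)).items(): print(n,hsv[u[1],u[0]])
dark=cv2.inRange(hsv,(0,60,15),(180,255,85))
for n,z,u in(("a",.012,(369,149)),("b",.02,(377,205)),("c",.026,(377,255)),("d",.044,(155,251))):
    print(n,rect(p,dark,z,u)[0])
for n,z,u in(("low",.03,(303,199)),("high",.068,(217,206)),("fr",.018,(230,145)),("w",.06,(156,148)),("owl",.079,(156,197))): print(n,ray(p,u,z))
crop=im[120:280,190:420]; cv2.imwrite("pics/crop1.png",cv2.resize(crop,None,fx=3.4,fy=3.4,interpolation=2))
go(.5,0,.2,90)
E
```

```text
a [  9 184  75]
b [ 11 181  83]
c [ 11 167  81]
d [  9 176  84]
fr [ 12 169 174]
low [ 13 134 188]
high [ 13 134 205]
wt [ 8 62 33]
wood [ 15 135 187]
a [ 641.4 -285.3  116.3   56.2  -89.8]
b [ 480.7 -300.7   97.9   52.4   85.4]
c [ 347.4 -298.    80.9   46.   -81.1]
d [356.3 281.6  65.9  47.7  82.1]
low [[ 0.49632646 -0.10320185  0.03      ]]
high [[0.47129846 0.12097477 0.068     ]]
fr [[0.64673574 0.09590878 0.018     ]]
w [[0.62661151 0.28658909 0.06      ]]
owl [[0.49255079 0.27687307 0.079     ]]
pos [0.222  0.5029 0.2308] yawY 66.2 j6 -0.20 t 0.2 shift [-9.15  -6.954  0.621] turn(after shift) -0.1324 = -23.8deg
```

View pics/crop1.png

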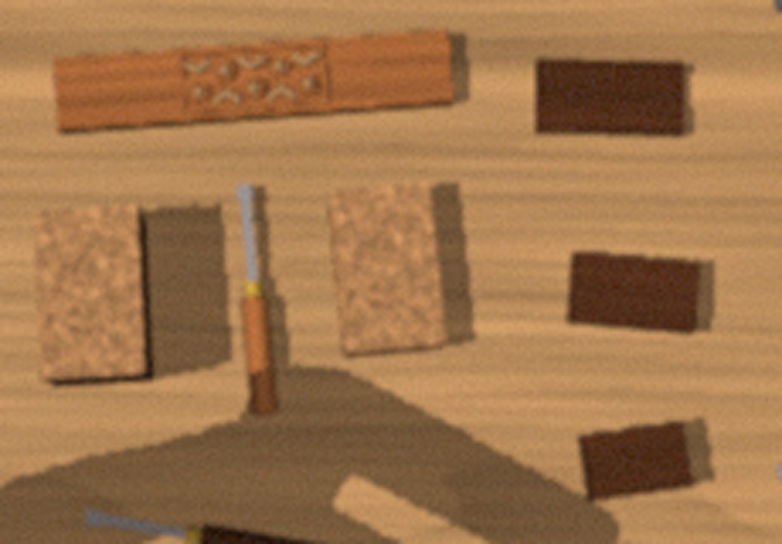

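The crop shows plain cork rests (low at top-view (303,199), high at (217,206)). The dark plates match a (116 mm) and c (81 mm). I'll move above plate_a.

drive_tool --deltas '[[[1, -0.7, -0.55, 0.03, 0], [1, -0.7, -0.55, 0.03, 0], [1, -0.7, -0.55, 0.03, 0], [1, -0.7, -0.55, 0.03, 0], [1, -0.7, -0.55, 0.03, 0], [1, -0.7, -0.55, 0.03, 0], [1, -0.7, -0.55, 0.03, 0], [1, -0.7, -0.55, 0.03, 0], [1, -0.7, -0.55, 0.03, 0], [1, -0.7, -0.55, 0.03, 0]]]'

```text
clock: 1.2
position: [0.4317, 0.1085, 0.2164]
orientation: [0.649, 3.074, 0.0]
wrist_force: [1.3, 0.3, -0.2]
gripper_width: 0.0855
grasp_force: 0.0
```

drive_tool --deltas '[[[1, -0.7, -0.55, 0.03, 0], [1, -0.7, -0.55, 0.03, 0], [1, -0.7, -0.55, 0.03, 0], [1, -0.7, -0.55, 0.03, 0], [1, -0.7, -0.55, 0.03, 0], [1, -0.7, -0.55, 0.03, 0], [1, -0.7, -0.55, 0.03, 0], [1, -0.7, -0.55, 0.03, 0], [1, -0.7, -0.55, 0.03, 0], [1, -0.7, -0.55, 0.03, 0]]]'

```text
clock: 2.2
position: [0.6408, -0.2844, 0.2008]
orientation: [-0.649, -3.073, -0.001]
wrist_force: [0.7, 0.0, 0.3]
gripper_width: 0.0851
grasp_force: 0.0
```

drive_tool --deltas '[[[1, 0, 0, 0, 0.046], [1, 0, 0, 0, 0.046], [1, 0, 0, 0, 0.046], [1, 0, 0, 0, 0.046], [1, 0, 0, 0, 0.046], [1, 0, 0, 0, 0.046], [1, 0, 0, 0, 0.046], [1, 0, 0, 0, 0.046]]]'

```text
clock: 3.0
position: [0.6402, -0.2826, 0.2008]
orientation: [-2.229, -2.213, 0.0]
wrist_force: [-0.1, -0.1, -0.2]
gripper_width: 0.0851
grasp_force: 0.0
```

```bash
python3 - <<'E'
from h import *
go(.6414,-.2853,.1,0)
im,p=grab("wrist","w1")
print(proj(p,[[.6414,-.2853,.012],[.496,-.103,.03],[.347,-.298,.026]]))
E
```

```text
pos [ 0.6402 -0.2826  0.2008] yawY -0.4 j6 -0.57 t 3.0 shift [-0.054  0.026  2.017] turn(after shift) -0.0022 = -0.4deg
[[276.9142097  194.41346763]
 [100.27721137 -14.32625302]
 [-11.86633223 211.23898071]]
```

View pics/w1.png

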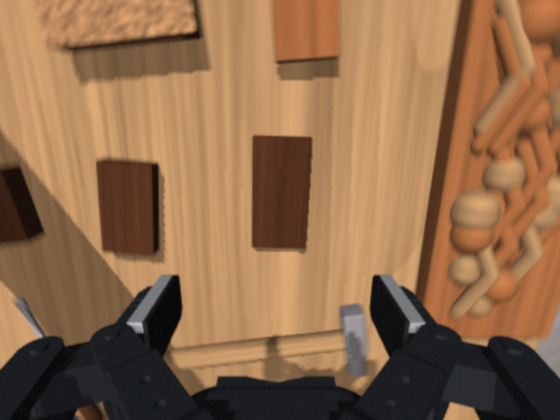

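The wrist view shows plate_a centred near (282,192), 5 px from the prediction. I'll measure it with the mask.

```bash
python3 - <<'E'
from h import *
im=cv2.imread("pics/w1.png");p=imaging.camera_params("wrist")
hsv=cv2.cvtColor(im,cv2.COLOR_BGR2HSV)
dark=cv2.inRange(hsv,(0,60,15),(180,255,85))
print(hsv[192,282],hsv[192,230])
r=rect(p,dark,.012,(282,192));print(r[0], cv2.boundingRect(r[1]))
r=rect(p,dark,.012,(282,192))[0]; go(r[0]/1000,r[1]/1000,0.0,r[4]+90)
E
```

```text
[ 10 163  78] [ 15 117 200]
[ 651.  -285.8  117.6   46.8   86.7] (262, 137, 49, 111)
pos [ 0.6402 -0.2826  0.2008] yawY -0.8 j6 -0.56 t 3.0 shift [-0.062  0.221  4.016] turn(after shift) 0.0138 = 2.5deg
```

```bash
python3 - <<'E'
from h import *
im=cv2.imread("pics/w1.png");p=imaging.camera_params("wrist")
hsv=cv2.cvtColor(im,cv2.COLOR_BGR2HSV)
for v in(100,115,130):
    dark=cv2.inRange(hsv,(0,60,15),(180,255,v))
    r=rect(p,dark,.012,(282,192));print(r[0], cv2.boundingRect(r[1]),r[1].reshape(-1,2)[::12].tolist() if v==115 else'')
r=r[0]; go(r[0]/1000,r[1]/1000,0.0,r[4]+90)
E
```

```text
[ 645.4 -285.9  118.8   58.6   87.8] (253, 136, 59, 113) 
[ 645.1 -286.2  120.5   59.5   87.8] (252, 136, 60, 114) [[254, 136], [305, 241], [311, 138]]
[ 645.  -287.8  124.    60.7   87.3] (252, 136, 61, 117) 
pos [ 0.6402 -0.2826  0.2008] yawY -0.8 j6 -0.56 t 3.0 shift [-0.104  0.101  4.016] turn(after shift) 0.0105 = 1.9deg
```

drive_tool --deltas '[[[1, -0.08, 0.1, 0, 0.009], [1, 0, 0, 0.7, 0], [1, 0, 0, 0.7, 0], [1, 0, 0, 0.7, 0], [1, 0, 0, 0.7, 0], [1, 0, 0, 0.6, 0], [1, 0, 0, 0.4, 0], [1, 0, 0, 0.16, 0], [1, 0, 0, 0.1, 0], [1, 0, 0, 0, 0]]]'

```text
clock: 4.05
position: [0.6457, -0.287, -0.0015]
orientation: [2.253, 2.189, 0.0]
wrist_force: [0.2, 0.7, -0.5]
gripper_width: 0.0854
grasp_force: 0.0
```

drive_tool --deltas '[[[-1, 0, 0, 0, 0], [-1, 0, 0, 0, 0], [-1, 0, 0, 0, 0], [-1, 0, 0, 0, 0], [-1, 0, 0, 0, 0]]]'

```text
clock: 4.55
position: [0.6465, -0.2874, 0.0005]
orientation: [2.251, 2.186, 0.001]
wrist_force: [0.0, -0.0, 5.5]
gripper_width: 0.0576
grasp_force: 64.7
```

drive_tool --deltas '[[[-1, 0, 0, -0.3, 0], [-1, 0, 0, -0.7, 0], [-1, 0, 0, -0.7, 0], [-1, 0, 0, -0.7, 0], [-1, 0, 0, 0, 0]]]'

```text
clock: 5.05
position: [0.6485, -0.2886, 0.1263]
orientation: [2.245, 2.181, 0.004]
wrist_force: [1.2, -0.9, -0.0]
gripper_width: 0.058
grasp_force: 64.3
```

```bash
python3 - <<'E'
from h import *
p=imaging.camera_params("top")
for n,z,c in(("low",.03,[(328,190),(430,183),(443,345),(347,353)]),("high",.068,[(37,207),(138,204),(147,377),(43,381)]),("fr",.018,[(53,58),(449,32),(451,103),(61,130)])):
    P=ray(p,np.array(c)/3.4+[190,120],z)[:,:2]*1000
    print(n,P.mean(0),cv2.minAreaRect(P.astype(np.float32)))
go(.5,-.1,.15,90)
E
```

```text
low [ 497.39240602 -105.37764208] ((497.0814208984375, -104.005615234375), (130.2744903564453, 80.90321350097656), 4.290612697601318)
high [471.83149374 121.41789579] ((472.0083923339844, 121.09505462646484), (135.22885131835938, 78.73956298828125), 3.336441993713379)
fr [650.68946463   1.2821003 ] ((650.4200439453125, 1.431884765625), (59.64803695678711, 320.080810546875), 4.080577850341797)
pos [ 0.6485 -0.2886  0.1263] yawY -1.7 j6 -0.55 t 5.0 shift [ 3.681 -3.073 -0.529] turn(after shift) 0.4907 = 88.3deg
```

drive_tool --deltas '[[[-1, 0.6, -0.515, -0.08, 0], [-1, 0.6, -0.515, -0.08, 0], [-1, 0.6, -0.515, -0.08, 0], [-1, 0.6, -0.515, -0.08, 0], [-1, 0.6, -0.515, -0.08, 0], [-1, 0.6, -0.515, -0.08, 0]]]'

```text
clock: 5.65
position: [0.4946, -0.1009, 0.1425]
orientation: [-2.254, -2.188, 0.0]
wrist_force: [0.6, -0.7, -0.6]
gripper_width: 0.0577
grasp_force: 64.4
```

drive_tool --deltas '[[[-1, 0, 0, 0, 0.0467], [-1, 0, 0, 0, 0.0467], [-1, 0, 0, 0, 0.0467], [-1, 0, 0, 0, 0.0467], [-1, 0, 0, 0, 0.0467], [-1, 0, 0, 0, 0.0467], [-1, 0, 0, 0, 0.0467], [-1, 0, 0, 0, 0.0467], [-1, 0, 0, 0, 0.0467], [-1, 0, 0, 0, 0.0467]]]'

```text
clock: 6.65
position: [0.4957, -0.1021, 0.1424]
orientation: [-3.14, -0.107, 0.001]
wrist_force: [0.4, -0.5, -1.5]
gripper_width: 0.0581
grasp_force: 64.4
```

```bash
python3 - <<'E'
from h import *
go(.499,-.105,.032,94.3)
im,p=grab("wrist","w2")
print(proj(p,[[.499,-.105,.03]]))
E
```

```text
pos [ 0.4957 -0.1021  0.1424] yawY -86.1 j6 1.08 t 6.7 shift [0.062 0.063 2.208] turn(after shift) -0.0021 = -0.4deg
[[280.13278474 208.42650839]]
```

View pics/w2.png

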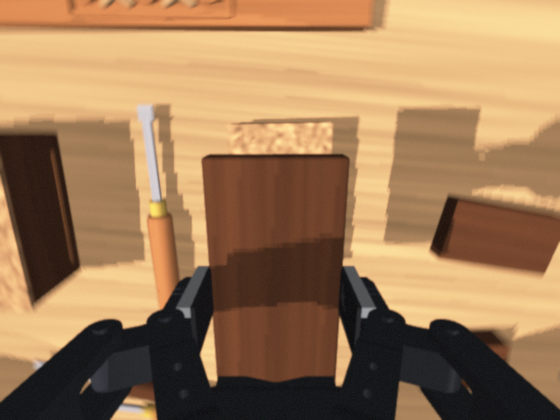

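The plate is gripped straight. The rest's far top edge shows from (229,123) to (333,122).

```bash
python3 - <<'E'
from h import *
p=imaging.camera_params("wrist")
P=ray(p,[(229,123),(333,122)],.03)[:,:2];m=P.mean(0);e=P[0]-P[1];e/=np.linalg.norm(e);f=np.array([e[1],-e[0]])
c=m-.065*(f if f[0]>0 else -f);print(P,np.degrees(np.arctan2(e[1],e[0])),c)
z=sensors.read_state()["position"][2]
for zz in (.005,.01):
  P=ray(p,[(204,156),(348,156)],z+zz+.008)[:,:2];print("plate back edge",P,P.mean(0)-sensors.read_state()["position"][:2])
E
```

```text
[[ 0.56345129 -0.06208865]
 [ 0.5690637  -0.14023701]] 94.1077774270859 [ 0.50142447 -0.10581897]
plate back edge [[ 0.55472446 -0.06974907]
 [ 0.55827998 -0.12643066]] [0.06074149 0.00397857]
plate back edge [[ 0.55540853 -0.07080841]
 [ 0.5588267  -0.12530044]] [0.06135689 0.00401402]
```

drive_tool --deltas '[[[-1, 0.08, 0.085, 0.5, 0], [-1, 0, 0, 0.5, 0], [-1, 0, 0, 0.5, 0], [-1, 0, 0, 0.4, 0], [-1, 0, 0, 0.2, 0], [-1, 0, 0, 0.08, 0], [-1, 0, 0, 0.05, 0], [-1, 0, 0, 0, 0], [-1, 0, 0, 0, 0]]]'

```text
clock: 7.6
position: [0.5011, -0.1065, 0.0316]
orientation: [3.139, 0.117, 0.002]
wrist_force: [0.0, 0.2, -1.8]
gripper_width: 0.058
grasp_force: 64.4
```

drive_tool --deltas '[[[1, 0, 0, 0, 0], [1, 0, 0, 0, 0], [1, 0, 0, 0, 0], [1, 0, 0, 0, 0], [1, 0, 0, 0, 0], [1, 0, 0, -0.3, 0], [1, 0, 0, -0.6, 0], [1, 0, 0, -0.8, 0], [1, 0, 0, -0.8, 0], [1, 0, 0, -0.8, 0]]]'

```text
clock: 8.6
position: [0.5001, -0.1061, 0.1973]
orientation: [-3.139, -0.117, 0.001]
wrist_force: [0.4, -0.7, 0.3]
gripper_width: 0.0856
grasp_force: 0.0
```

```bash
python3 - <<'E'
from h import *
im,p=grab("wrist","w3")
hsv=cv2.cvtColor(im,cv2.COLOR_BGR2HSV)
uv=proj(p,[.501,-.106,.042])[0];print(uv)
for v in (90,105,120):
  print(rect(p,cv2.inRange(hsv,(0,60,15),(180,255,v)),.042,uv)[0])
go(.349,-.298,.18,99-90)
E
```

```text
[276.2806591  197.99079022]
[ 502.6 -108.3  119.3   56.9    6.1]
[ 502.3 -107.8  119.8   63.     4.8]
[ 503.2 -119.3  121.8   87.5    4.4]
pos [ 0.5036 -0.1075  0.2044] yawY -85.7 j6 1.07 t 8.7 shift [-3.372  3.567  0.474] turn(after shift) 0.4737 = 85.3deg
```

View pics/w3.png

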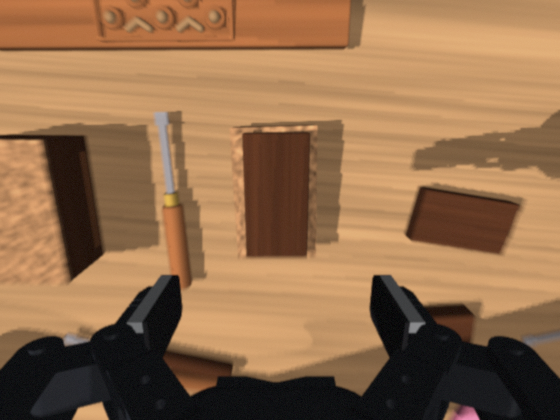

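Plate_a lies at (502,-108) mm, centred on the rest at pixel (276,195). On to plate_c.

drive_tool --deltas '[[[1, -0.56, 0.595, 0.08, 0], [1, -0.56, 0.595, 0.08, 0], [1, -0.56, 0.595, 0.08, 0], [1, -0.56, 0.595, 0.08, 0], [1, -0.56, 0.595, 0.08, 0], [1, -0.56, 0.595, 0.08, 0], [1, 0, 0, 0, -0.044], [1, 0, 0, 0, -0.044], [1, 0, 0, 0, -0.044], [1, 0, 0, 0, -0.044]]]'

```text
clock: 9.65
position: [0.3459, -0.2968, 0.1715]
orientation: [-2.986, -0.977, 0.0]
wrist_force: [0.5, -1.0, -0.0]
gripper_width: 0.0858
grasp_force: 0.0
```

drive_tool --deltas '[[[1, 0, 0, 0, -0.044], [1, 0, 0, 0, -0.044], [1, 0, 0, 0, -0.044], [1, 0, 0, 0, -0.044], [1, 0, 0, 0, -0.044], [1, 0, 0, 0, -0.044], [1, 0, 0, 0, -0.044], [1, 0, 0, 0, -0.044], [1, 0, 0, 0, 0]]]'

```text
clock: 10.55
position: [0.3461, -0.2966, 0.1716]
orientation: [-2.033, -2.395, -0.0]
wrist_force: [-0.5, 0.3, 0.1]
gripper_width: 0.0854
grasp_force: 0.0
```

```bash
python3 - <<'E'
from h import *
im,p=grab("wrist","w4")
hsv=cv2.cvtColor(im,cv2.COLOR_BGR2HSV)
uv=proj(p,[.349,-.298,.026])[0];print(uv,hsv[int(uv[1]),int(uv[0])])
for v in (80,95,105,115):
  r=rect(p,cv2.inRange(hsv,(0,60,15),(180,255,v)),.026,uv);print(r[0],cv2.boundingRect(r[1]))
  r=r[0];go(r[0]/1000,r[1]/1000,.0,r[4]+90)
E
```

```text
[278.26730234 204.54408762] [ 11 161  92]
[ 348.7 -298.1   80.9   47.7  -81.8] (252, 160, 55, 86)
pos [ 0.3461 -0.2966  0.1716] yawY 9.1 j6 -1.11 t 10.6 shift [-0.038  0.046  3.433] turn(after shift) 0.0051 = 0.9deg
[ 349.3 -297.8   82.3   50.7  -81.8] (251, 159, 57, 88)
pos [ 0.3461 -0.2966  0.1716] yawY 9.1 j6 -1.11 t 10.6 shift [-0.034  0.059  3.433] turn(after shift) 0.0051 = 0.9deg
[ 349.4 -298.2   83.    50.8  -81.8] (251, 159, 58, 89)
pos [ 0.3461 -0.2966  0.1716] yawY 9.1 j6 -1.11 t 10.6 shift [-0.042  0.06   3.433] turn(after shift) 0.0051 = 0.9deg
[ 349.5 -297.9   84.1   51.   -81.8] (251, 158, 58, 90)
pos [ 0.3461 -0.2966  0.1716] yawY 9.1 j6 -1.11 t 10.6 shift [-0.037  0.062  3.433] turn(after shift) 0.0051 = 0.9deg
```

View pics/w4.png

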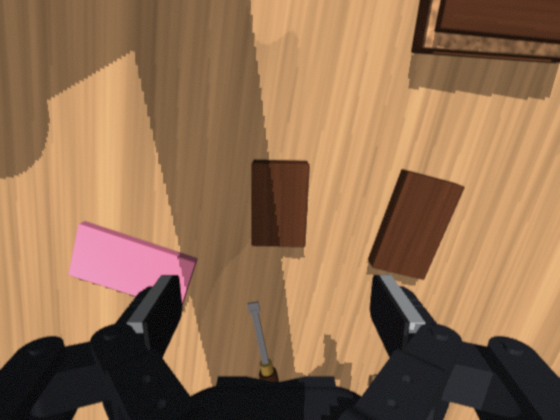

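Plate_c is at pixel (279,203), with clear space for the fingers.

drive_tool --deltas '[[[1, -0.04, 0.06, 0.5, 0.005], [1, 0, 0, 0.7, 0], [1, 0, 0, 0.7, 0], [1, 0, 0, 0.7, 0], [1, 0, 0, 0.4, 0], [1, 0, 0, 0.2, 0], [1, 0, 0, 0.11, 0], [1, 0, 0, 0, 0], [-1, 0, 0, 0, 0], [-1, 0, 0, 0, 0]]]'

```text
clock: 11.6
position: [0.3501, -0.2989, 0.0073]
orientation: [2.052, 2.376, -0.001]
wrist_force: [-0.6, 0.6, 0.6]
gripper_width: 0.0591
grasp_force: 0.0
```

drive_tool --deltas '[[[-1, 0, 0, 0, 0], [-1, 0, 0, 0, 0], [-1, 0, 0, 0, 0], [-1, 0, 0, -0.3, 0], [-1, 0, 0, -0.8, 0], [-1, 0, 0, -0.8, 0], [-1, 0, 0, -0.8, 0], [-1, 0, 0, 0, 0]]]'

```text
clock: 12.4
position: [0.3519, -0.3013, 0.1471]
orientation: [2.045, 2.369, -0.004]
wrist_force: [-0.2, -1.1, -0.1]
gripper_width: 0.0506
grasp_force: 62.8
```

```bash
python3 - <<'E'
from h import *
go(.502,-.107,.15,94.3)
E
```

```text
pos [ 0.3519 -0.3013  0.1471] yawY 8.4 j6 -1.10 t 12.4 shift [ 3.404  3.539 -0.074] turn(after shift) -0.4772 = -85.9deg
```

drive_tool --deltas '[[[-1, 0.567, 0.585, 0, 0], [-1, 0.567, 0.585, 0, 0], [-1, 0.567, 0.585, 0, 0], [-1, 0.567, 0.585, 0, 0], [-1, 0.567, 0.585, 0, 0], [-1, 0.567, 0.585, 0, 0], [-1, 0, 0, 0, 0.0475], [-1, 0, 0, 0, 0.0475], [-1, 0, 0, 0, 0.0475], [-1, 0, 0, 0, 0.0475]]]'

```text
clock: 13.4
position: [0.4979, -0.1038, 0.1408]
orientation: [-2.666, -1.661, 0.001]
wrist_force: [0.5, -0.6, -0.9]
gripper_width: 0.0507
grasp_force: 62.8
```

drive_tool --deltas '[[[-1, 0, 0, 0, 0.0475], [-1, 0, 0, 0, 0.0475], [-1, 0, 0, 0, 0.0475], [-1, 0, 0, 0, 0.0475], [-1, 0, 0, 0, 0.0475], [-1, 0, 0, 0, 0.0475], [-1, 0, 0, 0, 0.0475], [-1, 0, 0, 0, 0], [-1, 0, 0, 0, 0], [-1, 0, 0, 0, 0]]]'

```text
clock: 14.4
position: [0.4981, -0.1042, 0.1411]
orientation: [-3.139, -0.124, 0.0]
wrist_force: [1.3, -0.2, -1.0]
gripper_width: 0.0508
grasp_force: 62.8
```

```bash
python3 - <<'E'
from h import *
go(.502,-.107,.048,94.3)
E
```

```text
pos [ 0.4981 -0.1042  0.1411] yawY -85.5 j6 1.07 t 14.4 shift [0.074 0.062 1.863] turn(after shift) 0.0012 = 0.2deg
```

drive_tool --deltas '[[[-1, 0.07, 0.06, 0.5, 0], [-1, 0, 0, 0.5, 0], [-1, 0, 0, 0.4, 0], [-1, 0, 0, 0.25, 0], [-1, 0, 0, 0.12, 0], [-1, 0, 0, 0.06, 0], [-1, 0, 0, 0.02, 0], [-1, 0, 0, 0, 0], [-1, 0, 0, 0, 0]]]'

```text
clock: 15.3
position: [0.5027, -0.1073, 0.0496]
orientation: [3.138, 0.12, 0.003]
wrist_force: [-0.2, 1.0, 0.5]
gripper_width: 0.0504
grasp_force: 63.1
```

drive_tool --deltas '[[[1, 0, 0, 0, 0], [1, 0, 0, 0, 0], [1, 0, 0, 0, 0], [1, 0, 0, 0, 0], [1, 0, 0, 0, 0], [1, 0, 0, -0.3, 0], [1, 0, 0, -0.6, 0], [1, 0, 0, -0.8, 0], [1, 0, 0, -0.8, 0], [1, 0, 0, -0.6, 0]]]'

```text
clock: 16.3
position: [0.5025, -0.1072, 0.2064]
orientation: [3.138, 0.119, 0.004]
wrist_force: [0.5, -0.8, -0.5]
gripper_width: 0.0857
grasp_force: 0.0
```

```bash
python3 - <<'E'
from h import *
im,p=grab("wrist","w5")
hsv=cv2.cvtColor(im,cv2.COLOR_BGR2HSV)
uv=proj(p,[.502,-.107,.068])[0];print(uv)
for v in (90,105,120):
  r=rect(p,cv2.inRange(hsv,(0,60,15),(180,255,v)),.055,uv);print(r[0],cv2.boundingRect(r[1]))
go(.652,.0014,.2,4.1)
E
```

```text
[275.80046296 204.47386083]
[ 505.8 -106.4  113.9   56.7    3.9] (244, 134, 63, 120)
[ 505.4 -107.4  114.7   60.     4.7] (243, 134, 67, 121)
[ 507.2 -126.4  115.5   99.7    4.4] (242, 133, 112, 122)
pos [ 0.5048 -0.1082  0.2111] yawY -85.6 j6 1.07 t 16.4 shift [ 3.1   -1.962  0.239] turn(after shift) -0.4986 = -89.7deg
```

View pics/w5.png

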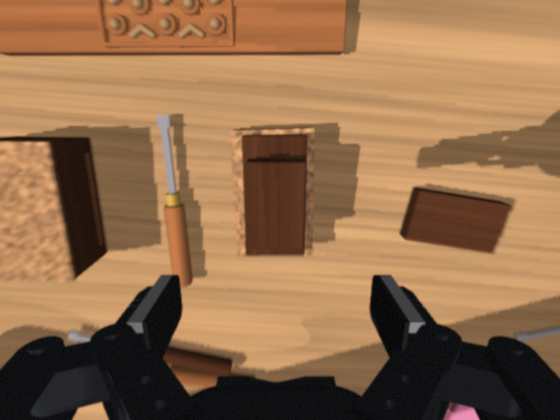

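drive_tool --deltas '[[[1, 0.62, -0.392, 0.02, 0], [1, 0.62, -0.392, 0.02, 0], [1, 0.62, -0.392, 0.02, 0], [1, 0.62, -0.392, 0.02, 0], [1, 0.62, -0.392, 0.02, 0], [1, 0, 0, 0, -0.045], [1, 0, 0, 0, -0.045], [1, 0, 0, 0, -0.045], [1, 0, 0, 0, -0.045], [1, 0, 0, 0, -0.045]]]'

```text
clock: 17.35
position: [0.6489, 0.0025, 0.1982]
orientation: [-2.9, -1.207, 0.001]
wrist_force: [-0.2, 0.5, -0.0]
gripper_width: 0.0853
grasp_force: 0.0
```

drive_tool --deltas '[[[1, 0, 0, 0, -0.045], [1, 0, 0, 0, -0.045], [1, 0, 0, 0, -0.045], [1, 0, 0, 0, -0.045], [1, 0, 0, 0, -0.045], [1, 0, 0, 0, -0.045], [1, 0, 0, 0, 0]]]'

```text
clock: 18.05
position: [0.6489, 0.0025, 0.1983]
orientation: [-2.152, -2.288, 0.001]
wrist_force: [0.5, 0.7, 0.4]
gripper_width: 0.0857
grasp_force: 0.0
```

```bash
python3 - <<'E'
from h import *
im,p=grab("wrist","w6")
go(.652,.0014,.0,4.1); print(proj(p,[.652,.0014,.018]))
E
```

```text
pos [0.649  0.0025 0.1984] yawY 3.3 j6 -0.22 t 18.1 shift [-0.026  0.062  3.967] turn(after shift) -0.0046 = -0.8deg
[[278.59073763 195.00705334]]
```

View pics/w6.png

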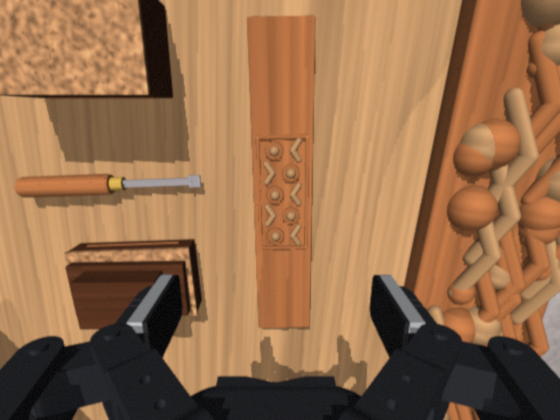

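```bash
python3 - <<'E'
from h import *
p=imaging.camera_params("wrist")
P=ray(p,[(248,16),(314,16),(310,328),(259,328)],.018)[:,:2]*1000
print(P.mean(0),cv2.minAreaRect(P.astype(np.float32)))
Q=ray(p,[(256,138),(313,136),(309,247),(259,249)],.018)[:,:2]*1000;print(Q.mean(0))
H=ray(p,[(0,96),(148,96),(141,0)],.068)[:,:2]*1000
e=H[1]-H[0];g=H[2]-H[1];print(H[1],np.degrees(np.arctan2(e[1],e[0])),np.degrees(np.arctan2(g[1],g[0])),np.linalg.norm(g))
for d in(3.0,4.0):
  a=np.radians(d);ux=np.array([np.cos(a),np.sin(a)]);uy=np.array([-ux[1],ux[0]]);print("high",H[1]-65*ux+40*uy)
# plate c from w5: far top edge seen
L=ray(p,[(69,263),(191,261)],.068)[:,:2]*1000;print("c left top edge",L)
go(.652,.0014,.004,4.1)
E
```

```text
[656.47030299   2.2766881 ] ((656.9231567382812, 2.3274078369140625), (59.40099334716797, 320.3091125488281), 4.207788467407227)
[657.77201278   1.30071755]
[543.20008638  87.36151556] 3.3473332701916108 91.112128256445 65.73808957652012
high [476.19572837 123.9048598 ]
high [475.56816416 122.72990678]
c left top edge [[462.09333209 -62.15164267]
 [574.39144528 -53.46560236]]
pos [0.649  0.0025 0.1984] yawY 3.3 j6 -0.22 t 18.1 shift [-0.026  0.062  3.887] turn(after shift) -0.0046 = -0.8deg
```

drive_tool --deltas '[[[1, -0.02, 0.16, 0.5, -0.005], [1, 0, 0, 0.7, 0], [1, 0, 0, 0.7, 0], [1, 0, 0, 0.7, 0], [1, 0, 0, 0.6, 0], [1, 0, 0, 0.4, 0], [1, 0, 0, 0.19, 0], [1, 0, 0, 0.1, 0], [1, 0, 0, 0, 0], [-1, 0, 0, 0, 0]]]'

```text
clock: 19.1
position: [0.6581, 0.0018, 0.0056]
orientation: [2.135, 2.302, 0.002]
wrist_force: [-0.3, -0.1, -0.6]
gripper_width: 0.0732
grasp_force: 0.0
```

drive_tool --deltas '[[[-1, 0, 0, 0, 0], [-1, 0, 0, 0, 0], [-1, 0, 0, 0, 0], [-1, 0, 0, 0, 0], [-1, 0, 0, -0.1, 0], [-1, 0, 0, -0.3, 0], [-1, 0, 0, -0.6, 0], [-1, 0, 0, -0.6, 0], [-1, 0, 0, -0.6, 0], [-1, 0, 0, -0.4, 0]]]'

```text
clock: 20.1
position: [0.658, 0.0019, 0.138]
orientation: [2.134, 2.302, 0.003]
wrist_force: [0.7, -0.1, -2.2]
gripper_width: 0.0578
grasp_force: 65.0
```

```bash
python3 - <<'E'
from h import *
go(.489,.0085,.12,6.5)
im,p=grab("side","s1")
E
```

```text
pos [0.658  0.0019 0.138 ] yawY 4.3 j6 -0.24 t 20.1 shift [ 0.389 -3.362  0.347] turn(after shift) -0.0120 = -2.2deg
```

View pics/s1.png

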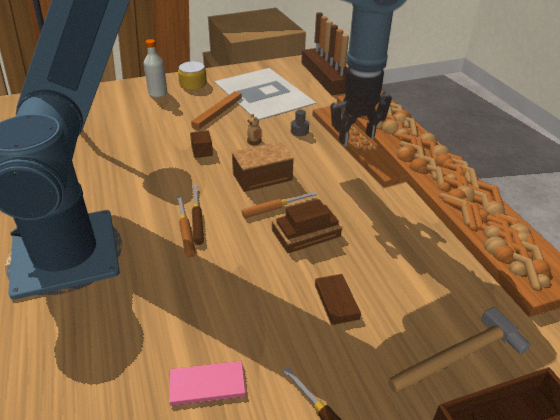

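The frieze is held level over its place, at (365,145) in the side view. The packing is stacked at (307,222).

drive_tool --deltas '[[[-1, 0.065, -0.4, 0, 0], [-1, 0.065, -0.56, 0, 0], [-1, 0.065, -0.56, 0, 0], [-1, 0.065, -0.56, 0, 0], [-1, 0.065, -0.56, 0, 0], [-1, 0.065, -0.42, 0, 0], [-1, 0, -0.2, 0, 0], [-1, 0, -0.1, 0, -0.011], [-1, 0, 0, 0, 0], [-1, 0, 0, 0, 0]]]'

```text
clock: 21.15
position: [0.4889, 0.0084, 0.1346]
orientation: [2.096, 2.339, 0.001]
wrist_force: [0.1, -0.5, -2.6]
gripper_width: 0.058
grasp_force: 65.1
```

```bash
python3 - <<'E'
from h import *
go(.489,.0085,.0735,6.3)
E
```

```text
pos [0.4889 0.0084 0.1346] yawY 6.3 j6 -0.32 t 21.1 shift [1.000e-03 1.000e-03 1.221e+00] turn(after shift) -0.0002 = -0.0deg
```

drive_tool --deltas '[[[-1, 0, 0, 0.3, 0], [-1, 0, 0, 0.35, 0], [-1, 0, 0, 0.25, 0], [-1, 0, 0, 0.15, 0], [-1, 0, 0, 0.08, 0], [-1, 0, 0, 0.04, 0], [-1, 0, 0, 0.03, 0], [-1, 0, 0, 0, 0], [-1, 0, 0, 0, 0]]]'

```text
clock: 22.05
position: [0.4885, 0.0086, 0.0747]
orientation: [2.095, 2.34, 0.001]
wrist_force: [-0.8, 0.0, -2.5]
gripper_width: 0.0585
grasp_force: 65.0
```

Still carrying the full weight, so I'll ease down further.

drive_tool --deltas '[[[-1, 0, 0, 0.02, 0], [-1, 0, 0, 0, 0], [-1, 0, 0, 0.01, 0], [-1, 0, 0, 0, 0]]]'

```text
clock: 22.45
position: [0.4886, 0.0086, 0.0742]
orientation: [2.094, 2.34, 0.001]
wrist_force: [-3.3, 0.9, 9.4]
gripper_width: 0.058
grasp_force: 66.4
```

drive_tool --deltas '[[[1, 0, 0, 0, 0], [1, 0, 0, 0, 0], [1, 0, 0, 0, 0], [1, 0, 0, 0, 0], [1, 0, 0, 0, 0], [1, 0, 0, -0.3, 0], [1, 0, 0, -0.6, 0], [1, 0, 0, -0.8, 0], [1, 0, 0, -0.8, 0], [1, 0, 0, -0.6, 0]]]'

```text
clock: 23.45
position: [0.4887, 0.0086, 0.2303]
orientation: [2.094, 2.339, 0.002]
wrist_force: [0.8, 0.2, -1.1]
gripper_width: 0.0855
grasp_force: 0.0
```

```bash
python3 - <<'E'
from h import *
im,p=grab("wrist","w7")
print(proj(p,[[.4887,.0085,.086]]))
im,p=grab("side","s2")
print(proj(p,[[.63,.287,.05]]))
go(.632,.287,.23)
E
```

```text
[[275.14542163 202.88574038]]
[[298.12570845 117.86223097]]
pos [0.4908 0.0082 0.2325] yawY 6.3 j6 -0.32 t 23.6 shift [5.231 3.421 0.064]
```

View pics/w7.png

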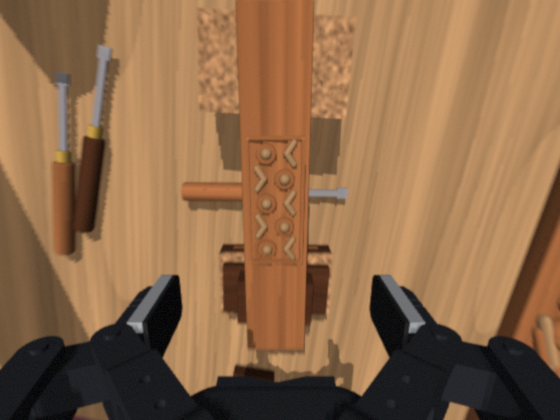

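The frieze lies across both rests, centred: its middle is near (276,200), the high rest above and the packing below. Next, the weight.

drive_tool --deltas '[[[1, 0.65, 0.43, 0, 0], [1, 0.65, 0.43, 0, 0], [1, 0.65, 0.43, 0, 0], [1, 0.65, 0.43, 0, 0], [1, 0.65, 0.43, 0, 0], [1, 0.65, 0.43, 0, 0], [1, 0.65, 0.43, 0, 0], [1, 0.65, 0.43, 0, 0], [1, 0, 0, 0, 0]]]'

```text
clock: 24.45
position: [0.6309, 0.2902, 0.2248]
orientation: [-2.09, -2.343, 0.001]
wrist_force: [1.7, 0.2, -0.3]
gripper_width: 0.0853
grasp_force: 0.0
```

```bash
python3 - <<'E'
from h import *
im,p=grab("wrist","w8")
go(.632,.287,.1); print(proj(p,[.632,.287,.064]))
E
```

```text
pos [0.6302 0.288  0.225 ] yawY 6.5 j6 0.15 t 24.5 shift [-0.024  0.042  2.5  ]
[[276.60261634 202.01787584]]
```

View pics/w8.png

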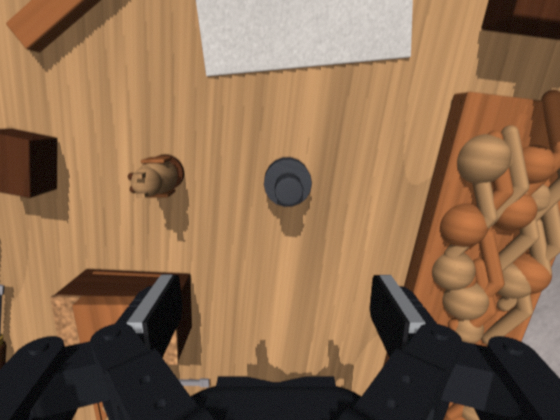

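```bash
python3 - <<'E'
from h import *
p=imaging.camera_params("wrist")
print(ray(p,(289,190),.064),ray(p,(288,181),.028))
x,y=(ray(p,(289,190),.064)[0,:2]+ray(p,(288,181),.028)[0,:2])/2
go(x,y,.036)
E
```

```text
[[0.64153587 0.2975923  0.064     ]] [[0.64155475 0.29919555 0.028     ]]
pos [0.6302 0.288  0.225 ] yawY 6.5 j6 0.15 t 24.5 shift [0.182 0.262 3.779]
```

drive_tool --deltas '[[[1, 0.18, 0.26, 0.2, 0], [1, 0, 0, 0.6, 0], [1, 0, 0, 0.6, 0], [1, 0, 0, 0.6, 0], [1, 0, 0, 0.6, 0], [1, 0, 0, 0.5, 0], [1, 0, 0, 0.4, 0], [1, 0, 0, 0.2, 0], [1, 0, 0, 0.08, 0], [1, 0, 0, 0, 0]]]'

```text
clock: 25.5
position: [0.6423, 0.2959, 0.0388]
orientation: [-2.096, -2.34, 0.001]
wrist_force: [-0.3, 0.1, 0.4]
gripper_width: 0.0855
grasp_force: 0.0
```

drive_tool --deltas '[[[-0.2, 0, 0, 0, 0], [-0.3, 0, 0, 0, 0], [-0.4, 0, 0, 0, 0], [-1, 0, 0, 0, 0], [-1, 0, 0, 0, 0], [-1, 0, 0, 0, 0], [-1, 0, 0, 0, 0], [-1, 0, 0, 0, 0], [-1, 0, 0, 0, 0]]]'

```text
clock: 26.4
position: [0.643, 0.2966, 0.0397]
orientation: [2.095, 2.34, 0.002]
wrist_force: [0.4, 0.5, 5.7]
gripper_width: 0.0262
grasp_force: 59.7
```

drive_tool --deltas '[[[-1, 0, 0, -0.1, 0], [-1, 0, 0, -0.4, 0], [-1, 0, 0, -0.7, 0], [-1, 0, 0, -0.7, 0], [-1, 0, 0, -0.7, 0], [-1, 0, 0, -0.4, 0], [-1, 0, 0, 0, 0], [-1, 0, 0, 0, 0]]]'

```text
clock: 27.2
position: [0.6416, 0.2962, 0.1873]
orientation: [-2.095, -2.34, 0.003]
wrist_force: [-0.4, -0.5, -4.2]
gripper_width: 0.0262
grasp_force: 59.6
```

```bash
python3 - <<'E'
from h import *
go(.502,-.107,.18)
im,p=grab("side","s3"); uv=proj(p,sensors.read_state()["position"])[0].astype(int);print(uv)
cv2.imwrite("pics/s3c.png",cv2.resize(im[max(0,uv[1]-110):uv[1]+110,uv[0]-150:uv[0]+150],None,fx=2.5,fy=2.5))
E
```

```text
pos [0.6416 0.2962 0.1873] yawY 6.3 j6 0.16 t 27.2 shift [-7.706 -3.662  0.158]
[302  69]
```

View pics/s3c.png

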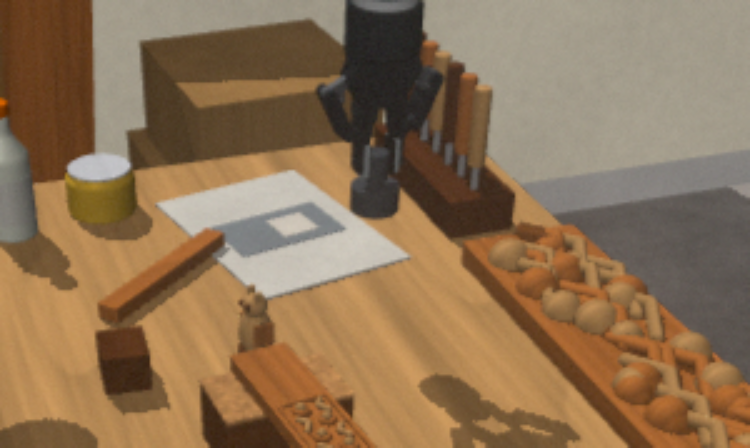

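The weight hangs upright from the knob, at (375,195) in the crop. Carrying it to the packed rest.

drive_tool --deltas '[[[-1, -0.35, -0.167, 0, 0], [-1, -0.7, -0.333, 0, 0], [-1, -0.7, -0.333, 0, 0], [-1, -0.7, -0.333, 0, 0], [-1, -0.7, -0.333, 0, 0], [-1, -0.7, -0.333, 0, 0], [-1, -0.7, -0.333, 0, 0], [-1, -0.7, -0.333, 0, 0], [-1, -0.7, -0.333, 0, 0], [-1, -0.7, -0.333, 0, 0]]]'

```text
clock: 28.25
position: [0.5196, -0.0524, 0.1865]
orientation: [-2.093, -2.338, 0.003]
wrist_force: [0.5, 0.2, -2.3]
gripper_width: 0.0261
grasp_force: 59.8
```

drive_tool --deltas '[[[-1, -0.6, -0.28, 0, 0], [-1, -0.3, -0.15, 0, 0], [-1, -0.15, -0.07, 0, 0], [-1, 0, 0, 0, 0], [-1, 0, 0, 0, 0]]]'

```text
clock: 28.75
position: [0.5025, -0.1056, 0.188]
orientation: [-2.094, -2.339, -0.0]
wrist_force: [-0.3, 0.2, -3.9]
gripper_width: 0.026
grasp_force: 59.8
```

```bash
python3 - <<'E'
from h import *
go(.502,-.108,.1265)
im,p=grab("wrist","w9")
E
```

```text
pos [ 0.5025 -0.1056  0.188 ] yawY 6.3 j6 -0.54 t 28.8 shift [-0.049 -0.014  1.23 ]
```

View pics/w9.png

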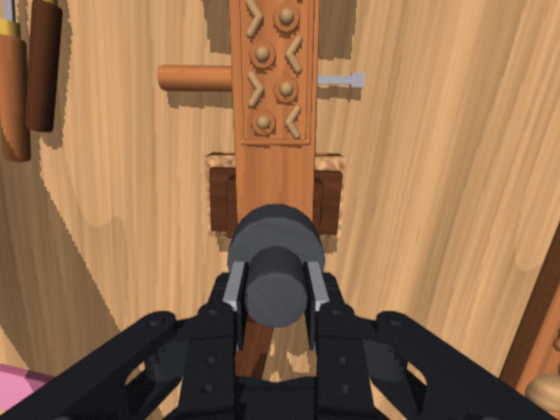

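The weight is over the frieze end and lines up with the packing below, near (276,205). Lowering it.

drive_tool --deltas '[[[-1, -0.05, -0.01, 0.25, 0], [-1, 0, 0, 0.35, 0], [-1, 0, 0, 0.25, 0], [-1, 0, 0, 0.15, 0], [-1, 0, 0, 0.1, 0], [-1, 0, 0, 0.06, 0], [-1, 0, 0, 0.04, 0], [-1, 0, 0, 0, 0], [-1, 0, 0, 0, 0]]]'

```text
clock: 29.7
position: [0.5028, -0.1091, 0.1292]
orientation: [2.095, 2.34, 0.0]
wrist_force: [0.3, 0.3, -3.3]
gripper_width: 0.0264
grasp_force: 59.9
```

drive_tool --deltas '[[[-1, 0, 0, 0.02, 0], [-1, 0, 0, 0, 0], [-1, 0, 0, 0, 0]]]'

```text
clock: 30.0
position: [0.5026, -0.109, 0.1279]
orientation: [2.095, 2.34, 0.0]
wrist_force: [0.2, -0.1, -3.8]
gripper_width: 0.0261
grasp_force: 59.8
```

drive_tool --deltas '[[[-1, 0, 0, 0.02, 0], [-1, 0, 0, 0, 0], [-1, 0, 0, 0, 0]]]'

```text
clock: 30.3
position: [0.5025, -0.109, 0.1268]
orientation: [-2.095, -2.341, 0.0]
wrist_force: [0.7, 0.6, -3.2]
gripper_width: 0.0257
grasp_force: 59.8
```

drive_tool --deltas '[[[-1, 0, 0, 0.02, 0], [-1, 0, 0, 0, 0], [-1, 0, 0, 0, 0]]]'

```text
clock: 30.6
position: [0.5025, -0.109, 0.1258]
orientation: [-2.095, -2.341, 0.0]
wrist_force: [-0.3, -0.3, -3.7]
gripper_width: 0.0259
grasp_force: 60.2
```

drive_tool --deltas '[[[-1, 0, 0, 0.015, 0], [-1, 0, 0, 0, 0], [-1, 0, 0, 0, 0]]]'

```text
clock: 30.9
position: [0.5025, -0.109, 0.1257]
orientation: [2.095, 2.34, 0.0]
wrist_force: [-2.8, 1.4, 4.7]
gripper_width: 0.0259
grasp_force: 60.7
```

drive_tool --deltas '[[[-1, 0, 0, 0.01, 0], [-1, 0, 0, 0, 0], [-1, 0, 0, 0, 0]]]'

```text
clock: 31.2
position: [0.5026, -0.109, 0.1256]
orientation: [2.095, 2.34, 0.0]
wrist_force: [-4.4, 2.4, 9.3]
gripper_width: 0.0262
grasp_force: 61.3
```

In contact. Release and rise.

drive_tool --deltas '[[[0.3, 0, 0, 0, 0], [0.6, 0, 0, 0, 0], [1, 0, 0, 0, 0], [1, 0, 0, 0, 0], [1, 0, 0, 0, 0], [1, 0, 0, -0.3, 0], [1, 0, 0, -0.6, 0], [1, 0, 0, -0.7, 0], [1, 0, 0, -0.6, 0], [1, 0, 0, 0, 0]]]'

```text
clock: 32.2
position: [0.505, -0.11, 0.2391]
orientation: [2.09, 2.335, 0.004]
wrist_force: [-0.5, 0.5, -0.6]
gripper_width: 0.0858
grasp_force: 0.0
```

```bash
python3 - <<'E'
from h import *
im,p=grab("side","s4")
cv2.imwrite("pics/s4c.png",cv2.resize(im[90:290,180:420],None,fx=3,fy=3))
w,p=grab("wrist","w10"); print(proj(p,[.502,-.107,.15]))
E
```

```text
[[272.84664087 219.22000461]]
```

View pics/s4c.png

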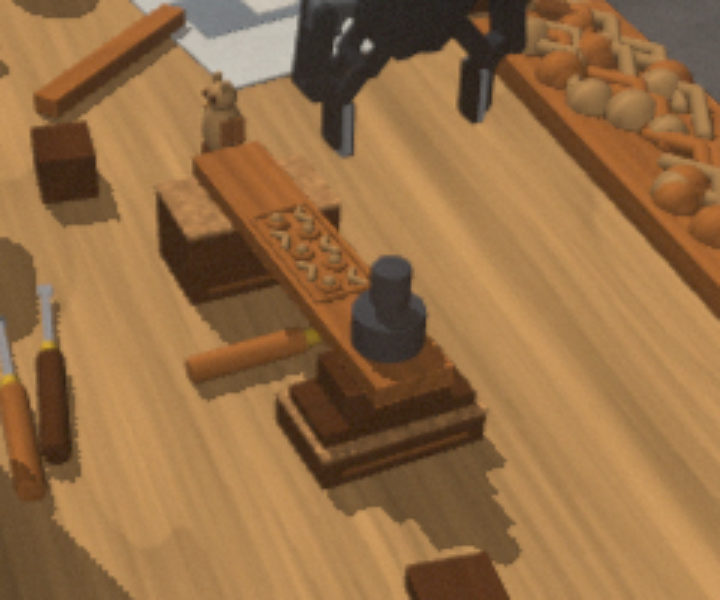

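The frieze is level on the packing and the high rest, with the weight upright over the packing at (390,310). The owl is unmoved and the gripper is clear.

```bash
python3 -c "
from bench import robot; print(robot.sign_off())"
```

```text
the job is handed in; nothing more can be done
None
```

I handed the job in at about 32 s: plates a and c are stacked on the low rest, the frieze lies level across both rests, the weight stands over the packing, and the owl looks undisturbed; the hand-in returned no verdict.

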